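# Push the flopped chopping boards back in the drying rack

## Robot

A 6-joint arm with a two-finger parallel gripper is mounted at the origin on the work surface. World frame = base frame: x ahead of the robot, y to its left, z up, the work surface at z = 0. Lengths are in mm, angles in rad, forces in N, time in s.
With the tool pointing down it reaches from about 400 to 925 mm from the base axis. Payload 3.4 kg.
Tool frame: the origin (TCP) lies at the very end of the fingers, on their centre line; the grasp point (between the pads) lies robot.grasp_offset behind it (robot.grasp_offset is the distance from the TCP to the grasp point, in mm); z points along the fingers, y is the line along which they close (so a half turn about z gives the same grasp; the last joint's range is limited). The gripper opens to 85 mm and grips with 20 to 120 N. Pads are 22 mm wide; open, the fingers measure 114 mm over their backs; the gripper's body (76 mm by 85 mm) begins 54 mm behind the grasp point. The pads swing forward as they close: fully open they stand 13 mm farther back than shut.
Start: joints at [1.264, 0.307, 1.506, -0, 1.328, -0.073], TCP at [133.237, 559.356, 231.305] pointing down, gripper open.
Joint ranges: [-3.12, 3.12], [-1.05, 2.28], [0.14, 2.33], [-1.42, 4.57], [0.1, 2.73], [-2.68, 2.68]. Speed limits (rad/s): [2.57, 2.57, 3.14, 3.14, 3.14, 3.14].

## Interface

Orientations are given as a 3x3 rotation matrix whose columns are the frame's x, y, z axes.
In Python, from cell import robot gives the robot as it stands. Calls block until the motion is done:
- robot.goto(position, orientation): joint-space move of the TCP to a pose.
- robot.move_linear(position, feed=150, rotation=None): straight line of the TCP; rotation=None keeps the orientation; feed is the mean speed in mm/s.
- robot.movej(angles): joint-space move.
- robot.grip(opening, force=None): finger opening in mm; force is the grip in N (None keeps the last); returns when the fingers have stopped.
- robot.wait(seconds).
- robot.inverse_kinematics(position, orientation): joint angles nearest the present ones, or None.
- robot.read_state(): the state.
- robot.camera(name): name is "side" or "top" or "wrist"; returns the picture (400x640x3 uint8, red, green, blue); there is no depth.
- robot.camera_model(name): a dict with "mtx" (3x3 intrinsics, pixels), "rvec" (rotation vector, rad) and "tvec" (3), from world to camera coordinates, as OpenCV has them; the wrist camera has in their place "mount" (4x4, takes a point from camera to tool coordinates, whose origin is the TCP and whose axes are the flange's). Camera axes: x right, y down, z forward; pixel columns grow to the right and rows downward; lengths in mm; the calibration is good to about 2 mm. A picture is of the moment at which its call begins: read the wrist's pose just before it. camera_model takes no time and is no camera call.
A pose or a line that the arm cannot do raises robot.IKError and nothing moves.
- robot.close_job(): hands the job in; it is judged then, once.
The state is a dict: "clock": time; "q": joint angles; "joint_velocities": joint speeds; "joint_torque": joint torques, N m; "tcp_pos": TCP position; "ee_rot": TCP orientation; "contact_force": force on the tool from outside, world axes, zero at the start; "torque": the same for the moment, N m; "finger_gap": finger opening in mm; "grip_force": force on a finger pad.
Only numpy, scipy, OpenCV 4.12 (cv2) and the standard library are available. Lean on these libraries where they do the work, as an engineer would, in place of code of your own. Each camera call takes 0.05 s, during which the arm holds its last target. There are 200 camera calls.

## Task

Both chopping boards in the drying rack have flopped forward towards the cups. With your fingertips, gently push each one up and over so that it leans back on the wire hoop behind it, its foot still down in its own slot. Do not pinch or lift the boards, and leave the cups, the plate and everything else where they are.

Things in the scene. Friction and masses are not known exactly. Their poses are not given: they have to be found in the camera images.
- rack: Dark wire drying rack on a white drip tray, 340 deep x 430 wide (mm), rim 95 high, fixed. Origin: middle of its footprint at counter height; x to its back (away from the robot), y to its left, z up. Wire floor 35 above the counter. Two board slots side by side; cups stand upside down in front of them (x = -112), a plate behind (y = 0); a cutlery cup hangs outside the right end.
- left_slot (a point): Left board slot: middle of the foot of its back hoop, on the wire floor, at x = 50, y = 105 in the rack. The front hoop's foot is 85 nearer the robot. A flopped board lies on the front hoop's top bar, its foot caught at the back hoop's foot; pushed at the top it pivots there, and once a little past upright it falls the last few degrees onto the back hoop by itself.
- right_slot (a point): The same point of the right board slot, at x = 50, y = -105 in the rack.
- left_hoop (a point): Middle of the top bar of the left slot's back hoop, 133 above the counter. All board hoops are 110 wide and lean 12 degrees to the back, top bar 21 behind the feet; a board leaning on its back hoop stands about 12 degrees past upright.
- right_hoop (a point): The same point of the right slot's back hoop.
- green_board: Green plastic chopping board with a small hanging hole in one top corner, 165 wide x 240 tall x 12 thick (mm), about 420 g, standing on its short edge in the left or right board slot, at first flopped about 27 degrees towards the robot. Origin: centre of its bottom edge face; x normal to its broad faces, towards the rack's back, y across, z up along the board.
- green_board_top (a point): Centre of the green board's top edge face, 240 from its foot; it rises 26 as the board comes upright.
- wood_board: Brown wooden chopping board with a small hanging hole in one top corner, 150 wide x 220 tall x 12 thick (mm), about 300 g, standing on its short edge in the left or right board slot, at first flopped about 27 degrees towards the robot. Origin: centre of its bottom edge face; x normal to its broad faces, towards the rack's back, y across, z up along the board.
- wood_board_top (a point): Centre of the wooden board's top edge face, 220 from its foot; it rises 24 as the board comes upright.
- white_mug: White mug, upside down in the front of the rack, 82 across, 92 tall, handle to one side; its top is 127 above the counter. Origin: centre of its mouth, which is down. Leave alone.
- blue_tumbler: Blue tumbler, upside down in the front of the rack, 76 across its mouth, 112 tall; its top is 147 above the counter. Origin: centre of its mouth, which is down. Leave alone.
- red_mug: Red mug, upside down in the front of the rack, 80 across, 88 tall, handle to one side. Origin: centre of its mouth, which is down. Leave alone.
- white_plate: White side plate, 164 across, standing in the rack's back part, its top about 195 above the counter. Origin: centre of its underside. Leave alone.
- soap_bottle: Orange dish-soap bottle, 60 across, 190 tall, on the counter right of the rack. Origin: centre of its underside. Leave alone.
- sugar_jar: Glass jar with a black cap, 90 across, 130 tall, on the counter left of the rack. Origin: centre of its underside. Leave alone.
Mind the look-alikes: they are no part of the job. Of the things shaped like the green_board, the green one is meant.

How it is judged:
By the outcome, as a careful person would: the job done as asked, in the order asked, and still so for the second after the job is handed in, with the robot touching nothing.
It also fails if it takes over 48 s, if anything falls off the work surface, if the arm or the gripper's body presses on something with over 40 N, if the wrist force passes 120 N, or if a joint passes its speed limit or range.

## Working session

There is one attempt and no reset: what is moved stays moved. The work goes in short steps, each a Python script; the robot and the scene stay as the last script left them, time stands still between calls to the robot, and variables do not carry over. Pictures are saved under pics/ and viewed, at most 10 in all, crops included, and the job is handed in when it is done.

```bash
ls; mkdir -p pics; python3 - <<'E'
from cell import robot
import cv2
for n in("side","top"):
    cv2.imwrite(f"pics/{n}0.png",robot.camera(n)[:,:,::-1]); print(n,robot.camera_model(n))
print(robot.grasp_offset,robot.camera_model("wrist"))
s=robot.read_state();print(s["clock"],s["ee_rot"],s["contact_force"])
E
```

```text
pics
side {'mtx': array([[509.92516501,   0.        , 318.51013027],
       [  0.        , 509.92516501, 193.31228425],
       [  0.        ,   0.        ,   1.        ]]), 'rvec': array([ 0.75104595, -2.67043854,  1.02094934]), 'tvec': array([ 389.35646633,  267.83698032, 1769.54699762])}
top {'mtx': array([[414.41264853,   0.        , 314.3126977 ],
       [  0.        , 414.41264853, 195.84738107],
       [  0.        ,   0.        ,   1.        ]]), 'rvec': array([ 2.15336501, -2.13967017,  0.17719133]), 'tvec': array([ -17.8975192 ,  489.80650217, 1595.03385756])}
18.700000000000003 {'mtx': array([[330.59267516,   0.        , 321.89908269],
       [  0.        , 330.59267516, 200.99226414],
       [  0.        ,   0.        ,   1.        ]]), 'mount': array([[-1.36500298e-03, -9.50784890e-01, -3.09848720e-01,
         7.97368439e+01],
       [ 9.99998496e-01, -9.66307317e-04, -1.44022068e-03,
        -4.45659318e-01],
       [ 1.06993098e-03, -3.09850219e-01,  9.50784779e-01,
        -1.43430785e+02],
       [ 0.00000000e+00,  0.00000000e+00,  0.00000000e+00,
         1.00000000e+00]])}
0.1 [[-9.72799521e-01  2.31648005e-01 -5.41651724e-04]
 [ 2.31648609e-01  9.72797915e-01 -1.77165158e-03]
 [ 1.16518114e-04 -1.84893468e-03 -9.99998284e-01]] [ 0.18718032 -0.05193013  0.31085095]
```

View pics/top0.png

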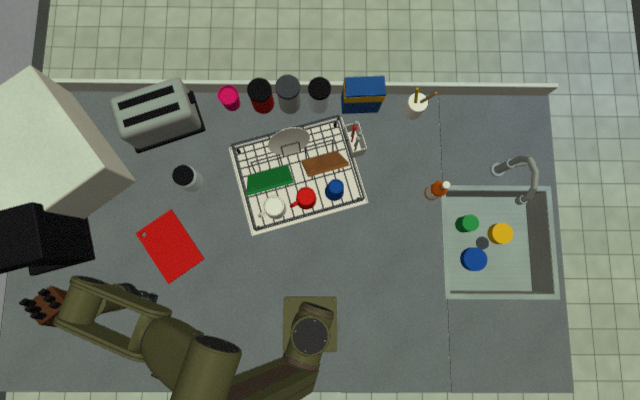

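View pics/side0.png

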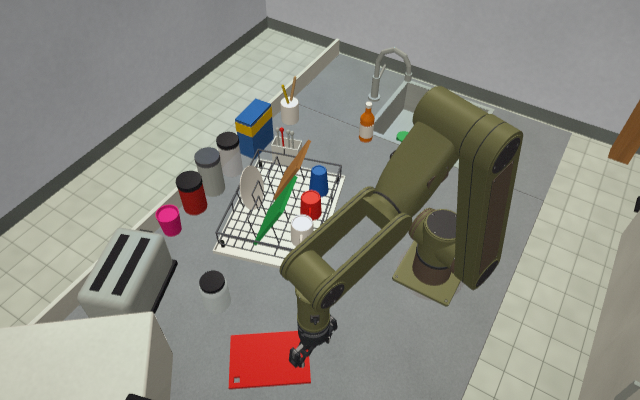

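The green board is in the left slot (top image, about (270,178)) and the wooden one is in the right slot (about (326,163)). The rack is turned by roughly 13°. I'll enlarge the top view to measure it.

```bash
python3 - <<'E'
import cv2
i=cv2.imread("pics/top0.png")[110:240,222:382]
cv2.imwrite("pics/top0c.png",cv2.resize(i,None,fx=4.5,fy=4.5,interpolation=cv2.INTER_CUBIC))
E
```

```text
(no output)
```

View pics/top0c.png

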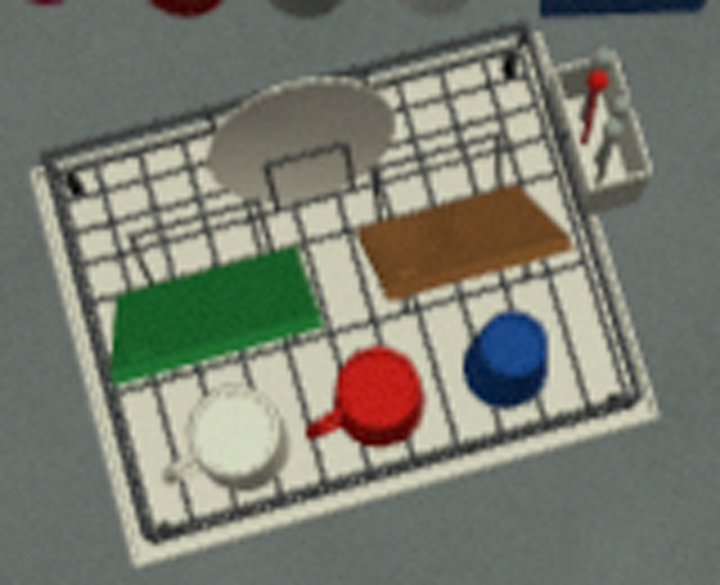

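```bash
cat > h.py <<'E'
import numpy as np, cv2
from cell import robot
def ray(name,uv,z):
    m=robot.camera_model(name);R=cv2.Rodrigues(m["rvec"])[0];t=m["tvec"]
    d=R.T@np.linalg.solve(m["mtx"],[uv[0],uv[1],1]);c=-R.T@t
    return c+d*(z-c[2])/d[2]
def proj(name,P):
    m=robot.camera_model(name);return cv2.projectPoints(np.float64(P).reshape(-1,3),m["rvec"],m["tvec"],m["mtx"],None)[0].reshape(-1,2)
E
python3 - <<'E'
from h import *
c=lambda u,v:(222+(u+.5)/4.5-.5,110+(v+.5)/4.5-.5)
pts=[("BL",43,158,95),("BR",527,32,95),("FL",150,535,95),("FR",637,400,95),("tBL",33,168,5),("tBR",542,32,5),("tFL",137,567,5),("tFR",657,416,5),("white",235,430,127),("red",378,388,123),("blue",513,341,147),("gL",112,376,249),("gR",322,324,249),("wL",390,297,231),("wR",571,246,231)]
P={}
for n,u,v,z in pts: P[n]=ray("top",c(u,v),z);print(n,P[n].round(0))
for k in("","t"):
    q=[P[k+s] for s in("BL","BR","FL","FR")];ctr=np.mean(q,0)
    yv=q[0]-q[1]+q[2]-q[3];yaw=np.arctan2(-yv[0],yv[1]);xv=q[0]+q[1]-q[2]-q[3];yaw2=np.arctan2(xv[1],xv[0])
    print(k,ctr.round(1),np.degrees([yaw,yaw2]),np.linalg.norm(yv)/2,np.linalg.norm(xv)/2)
    R=cv2.Rodrigues(np.array([0,0,(yaw+yaw2)/2]))[0]
    for n in("white","red","blue","gL","gR","wL","wR"):print(n,(R.T@(P[n]-ctr)).round(0))
E
```

```text
BL [679. 308.  95.]
BR [ 796. -108.   95.]
FL [356. 208.  95.]
FR [ 472. -200.   95.]
tBL [695. 335.   5.]
tBR [ 828. -128.    5.]
tFL [334. 230.   5.]
tFR [ 471. -229.    5.]
white [440. 136. 127.]
red [477.  19. 123.]
blue [513. -92. 147.]
gL [465. 220. 249.]
gR [506.  61. 249.]
wL [531.   9. 231.]
wR [ 573. -132.  231.]
 [575.5  52.   95. ] [15.81799215 16.58160997] 428.27178712217415 337.2436755904841
white [-107.  118.   32.]
red [-104.   -4.   28.]
blue [-101. -121.   52.]
gL [-60. 192. 154.]
gR [-64.  28. 154.]
wL [-54. -29. 136.]
wR [ -54. -176.  136.]
t [582.   51.8   5. ] [16.33571512 15.99761248] 480.7309418717417 372.9456483732949
white [-113.  120.  122.]
red [-111.   -3.  118.]
blue [-107. -119.  142.]
gL [-66. 194. 244.]
gR [-70.  29. 244.]
wL [-61. -27. 226.]
wR [ -60. -174.  226.]
```

```bash
cat >> h.py <<'E'
C=np.array([578,52,0.]);YAW=np.radians(16.2);RZ=cv2.Rodrigues(np.array([0,0,YAW]))[0]
T=np.radians(35)
ROT=RZ@np.array([[-np.cos(T),0,np.sin(T)],[0,1,0],[-np.sin(T),0,-np.cos(T)]])
W=lambda x,y,z:C+RZ@np.array([x,y,z])
def arc(deg,s,y):   # TCP with leading tip corner (11 ahead) on front face at board angle deg (fwd +)
    a=np.radians(deg)
    p=np.array([44-s*np.sin(a)-6*np.cos(a),0,35+s*np.cos(a)-6*np.sin(a)])
    p-=11*np.array([np.cos(T),0,np.sin(T)])
    return W(p[0],y,p[2])
def push(s,y):
    for d in (33,28,23,18,13,8,4,0,-3,-6,-8):
        robot.move_linear(arc(d,s,y),feed=60)
        st=robot.read_state();print(d,round(st["clock"],1),st["tcp_pos"].round(0) if hasattr(st["tcp_pos"],"round") else st["tcp_pos"],(RZ.T@np.array(st["contact_force"])).round(1))
E
python3 - <<'E'
from h import *
for s,y in((190,110),(175,-102)):
    for p in (W(-160,y,310),W(-150,y,245),arc(40,s,y),arc(-8,s,y)):print(p.round(0),robot.inverse_kinematics(p,ROT))
s,y=190,110
robot.grip(0,20)
q=robot.read_state()["tcp_pos"];robot.move_linear([q[0],q[1],330],feed=250)
robot.goto(W(-160,y,310),ROT)
robot.move_linear(W(-150,y,245),feed=200)
robot.move_linear(arc(40,s,y),feed=120)
st=robot.read_state();print(st["clock"],RZ.T@np.array(st["contact_force"]),st["finger_gap"])
cv2.imwrite("pics/side1.png",robot.camera("side")[100:270,200:370,::-1].repeat(3,0).repeat(3,1))
E
```

```text
[394. 113. 310.] [ 0.05974637 -0.30094538  2.08676398  0.18417448  0.76515577 -1.88802378]
[403. 116. 245.] [ 0.07069129 -0.19858361  2.21143925  0.23666263  0.5408678  -1.94923928]
[459. 132. 170.] [ 0.11777509  0.04734278  2.27194862  0.41264151  0.2370932  -2.10865186]
[601. 173. 218.] [ 0.17696413  0.16892769  1.94153919  0.1467705   0.4269515  -1.79131131]
[453. -91. 310.] None
[462. -88. 245.] None
[528. -69. 159.] None
[658. -31. 203.] [-0.2883868   0.25397548  1.86756602  0.60803125  0.5737462  -2.58428556]
4.6917 [0.33857752 0.38491672 0.41389373] 0.15460482549148372
```

View pics/side1.png

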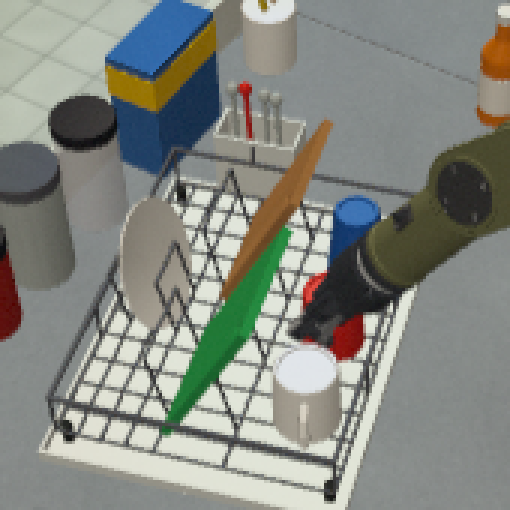

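The fingertips are at about (295,332) in the crop, over the white mug and facing the green board, so there is clearance. Next I push.

```bash
python3 - <<'E'
from h import *
push(190,110)
cv2.imwrite("pics/side2.png",robot.camera("side")[100:270,200:370,::-1].repeat(3,0).repeat(3,1))
R2=ROT@np.diag([-1,-1,1.])
for a in (0,15,-15,25,-25):
  for nm,R in(("a",ROT),("b",R2)):
    R=cv2.Rodrigues(np.array([0,0,np.radians(a)]))[0]@R
    print(a,nm,[robot.inverse_kinematics(p,R) is not None for p in (W(-160,-102,310),W(-150,-102,245),arc(40,175,-102),arc(-8,175,-102))])
E
```

```text
33 5.3 [476. 137. 185.] [-0.7 -0.1  0.7]
28 5.7 [490. 141. 194.] [ 0.1 -0.1 -0.4]
23 6.1 [505. 145. 201.] [-1.8 -0.4  0.4]
18 6.5 [520. 150. 208.] [-1.6 -0.3 -0.2]
13 7.0 [535. 154. 213.] [-0.5 -0.1  0.5]
8 7.4 [550. 159. 216.] [-0.7  0.2 -0.7]
4 7.8 [563. 162. 218.] [0.7 0.4 0.2]
0 8.2 [576. 166. 219.] [-0.1  0.2 -0.6]
-3 8.5 [585. 169. 219.] [ 0.2 -0.   0.7]
-6 8.8 [595. 171. 218.] [-0.3  0.3 -0.6]
-8 9.0 [601. 173. 218.] [-0.1 -0.  -0.5]
0 a [False, False, False, True]
0 b [True, True, True, True]
15 a [False, False, False, False]
15 b [True, True, True, True]
-15 a [True, True, True, True]
-15 b [True, True, True, True]
25 a [False, False, False, False]
25 b [True, True, True, True]
-25 a [True, True, True, True]
-25 b [True, True, True, True]
```

View pics/side2.png

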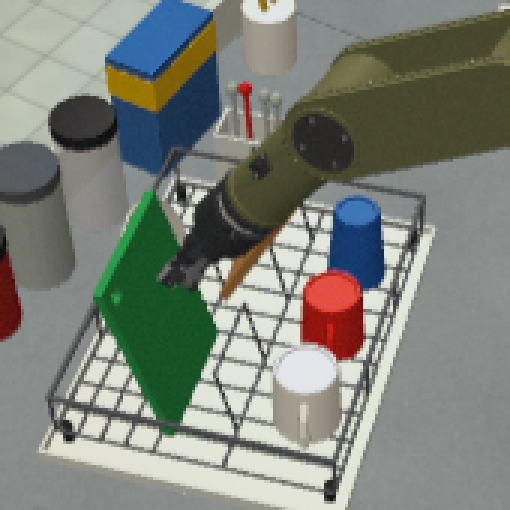

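The green board now leans back on its hoop. Next I retreat and do the wooden board with the tool turned −20°, which keeps joint 6 in range, and contact higher to clear the tumbler.

```bash
cat >> h.py <<'E'
ROTW=cv2.Rodrigues(np.array([0,0,np.radians(-20)]))[0]@ROT
E
python3 - <<'E'
from h import *
robot.move_linear(W(-60,110,270),feed=200)
robot.move_linear(W(-160,110,320),feed=250)
s,y=195,-102
robot.goto(W(-165,y,310),ROTW)
robot.move_linear(W(-150,y,255),feed=200)
robot.move_linear(arc(38,s,y),feed=120)
st=robot.read_state();print(st["clock"],st["q"],RZ.T@np.array(st["contact_force"]))
cv2.imwrite("pics/side3.png",robot.camera("side")[100:270,200:370,::-1].repeat(3,0).repeat(3,1))
E
```

```text
12.7083 [-0.31826346  0.09670843  2.17616457  0.49408466  0.30623611 -2.25301491] [-0.27995466 -0.62583017  0.01725249]
```

View pics/side3.png

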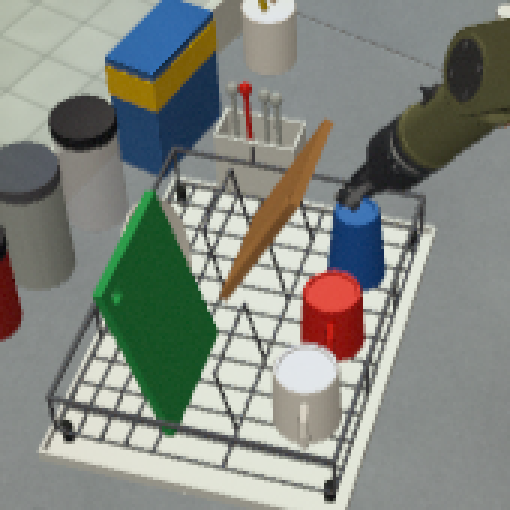

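The green board has stayed on its hoop. The tips are at (345,195), just clear of the tumbler and facing the wooden board, so I push.

```bash
python3 - <<'E'
from h import *
push(195,-102)
robot.move_linear(W(-60,-102,275),feed=200)
robot.move_linear(W(-165,-102,320),feed=250)
robot.wait(.5)
print(robot.read_state()["clock"])
a=robot.camera("side")[100:270,200:370,::-1].repeat(3,0).repeat(3,1)
cv2.imwrite("pics/side4.png",a)
t=robot.camera("top")[110:240,222:382,::-1]
cv2.imwrite("pics/top4.png",cv2.resize(t,None,fx=4.5,fy=4.5,interpolation=cv2.INTER_CUBIC))
E
```

```text
33 13.2 [533. -67. 189.] [-0.3  0.5 -0.6]
28 13.6 [547. -63. 198.] [-0.2 -0.5  0.5]
23 14.1 [561. -59. 205.] [-0.2 -0.3  0.8]
18 14.5 [576. -55. 212.] [0.5 0.2 0.1]
13 14.9 [592. -50. 217.] [-0.8  0.2  0.5]
8 15.4 [609. -45. 221.] [-0.4  0.2 -0.4]
4 15.7 [622. -42. 223.] [-0.  -0.1  0.5]
0 16.1 [635. -38. 224.] [-0.1 -0.4  0.1]
-3 16.4 [645. -35. 224.] [ 0.5  0.5 -1.2]
-6 16.7 [654. -32. 223.] [ 0.3  0.9 -0.7]
-8 17.0 [661. -30. 223.] [ 0.2  0.6 -0.6]
18.9
```

View pics/side4.png

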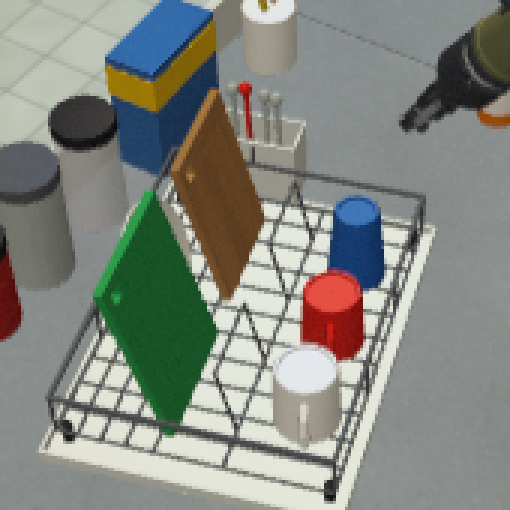

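View pics/top4.png

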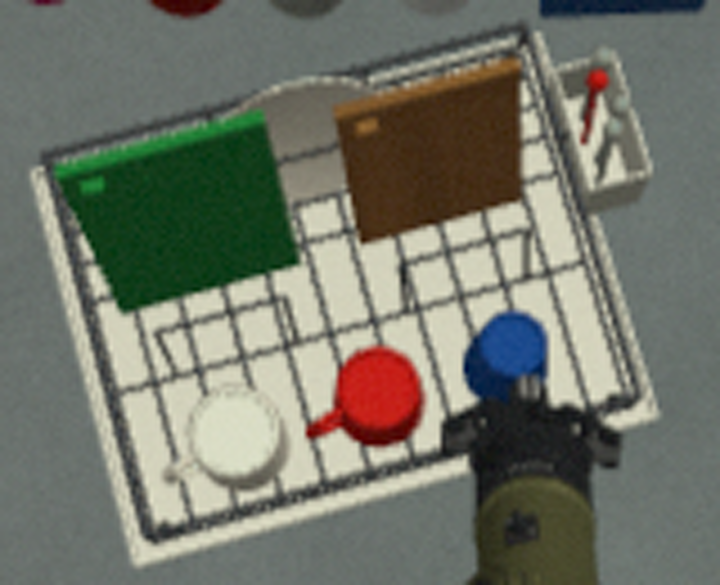

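Both boards lean back on their hoops with their feet in their slots. The cups are at the same pixels as before (235,432), (378,392) and (512,342), and the arm is clear of everything.

```bash
python3 -c "
from cell import robot
print(robot.close_job())"
```

```text
the job is handed in; nothing more can be done
None
```

I pushed the green and wooden boards back onto their rear hoops with their feet still in their slots; the final images show the cups and plate where they were, and I handed the job in at about 19 s of the 48 s allowed.

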